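# Pry the spring clip off the axle and take off the guide roller

## Task

The black guide roller on the upright axle has to come off for service. Take the hooked pick from its rest, hook it into the eye of the flat spring clip in the axle's groove, pry the clip out and drag it well into the shallow catch pan beside the axle, clear of the roller and never touched by the fingers; lay the pick back in the notches of its rest, lift the roller off the axle and stand it, without dropping it, in the open empty tray. Leave the other things on the table alone.

Things in the scene. Friction and masses are not known exactly. Their poses are not given: they have to be found in the camera images.
- fixture: Fixed service fixture: grey base plate 200x100x12 mm with an upright bright steel axle, 36 mm diameter, top 88 mm above the table. Origin: on the axle's centre line at table height, z up, +x from the axle towards the catch pan. A groove in the axle, 72 to 78 mm above the table with a 24 mm core, holds the clip.
- pan (a point): Centre of the floor of the fixture's catch pan, at x = 90, z = 50 mm of the fixture. Shallow aluminium pan, inside x = 36 to 141, y = -49 to 49 mm of the fixture; the tops of its three walls are 63 mm above the table; its end towards the axle is open. The roller stands beside that open end, 6 mm higher than the pan floor.
- clip: Flat dark steel spring clip, 58x40x5 mm, 70 g, oiled, slides easily. Origin: on its underside between its jaws, on the axle's centre line while seated (underside 72 mm above the table); z up; +x points to the pan within 0.1 rad. Two sprung jaws reach back from x = 17 to x = -14 mm round the groove's core. It leaves the groove along its +x, level.
- clip_eye (a point): Centre of the clip's eye, a hole 20 mm along the clip's x and 29 mm along y, at x = 27.5 mm; 16 mm are free below it to the roller. The bar beyond it (x = 37.5 to 44 mm) is the place to pull, along +x: 6 to 10 N spread the jaws, after 10 mm they snap free, after about 32 mm the clip leaves the axle's head and drops to the roller's top and pan floor.
- pick: Hooked pick, 90 g: square wooden handle 100x16x16 mm, then a straight steel shank 8 mm thick along +x, whose end at x = 140 mm bends straight down (-z) into a hook 7 mm thick. Origin: centre of the handle, on its axis. Centre of mass about 20 mm towards the hook. Lies in its rest with z up, handle axis 38 mm above the table.
- pick_tip (a point): Lower end of the pick's hook: at x = 140, z = -30 mm of the pick.
- rest: Fixed rest for the pick: base 112x64x6 mm, two steel stands at x = -36 and 36 mm (8 mm thick, 48 wide) with notches 24 mm wide, open at the top, notch floor 30 and tops 47 mm above the table; 64 mm free between the stands for fingers. Origin: centre of the underside, z up, +x the way the lying pick's hook points. The lying pick's origin: about x = 0, y = 0, z = 38 mm.
- roller: Black guide roller: plain ring 40 mm high, 64 mm diameter, 40 mm bore, about 0.25 kg. Origin: centre of its underside, z up along the bore. Loose on the axle, underside 16 and top 56 mm above the table; it comes off straight up once the clip is out and must rise 73 mm to clear the axle.
- tray: Fixed square open aluminium tray, 160x160 mm, 20 mm high, walls and floor 4 mm. Origin: centre of its underside, z up, edges along x and y.
- tape_measure: Yellow tape measure, 79x65x35 mm: bystander, leave alone.
- caliper: Steel caliper, 234x74x11 mm: bystander, leave alone.
- ring_flange_0: Steel ring flange, 62 mm diameter, 12 mm thick, lying flat: bystander, leave alone.
Mind the look-alikes: they are no part of the job. Of the things that look like the roller, the larger one is meant. Leave any orange look-alike of the fixture alone.

How it is judged:
On the way, in this order (a step that is already met when the one before it is completed fails the run):
1. the pick's hook, in the clip's eye, pulls at the clip while it is still in its groove (contact force between pick and clip above 1.5 N and horizontal distance between pick_tip and clip_eye below 0.018 m and x of clip in the frame of fixture below 0.012 m), for 0.05 s.
2. the clip is out of the groove and in the catch pan (x of clip in the frame of fixture between 0.046 and 0.125 m and y of clip in the frame of fixture between -0.045 and 0.045 m and z of clip in the frame of fixture between 0.04 and 0.075 m), for 0.2 s.
3. the roller is lifted clear of the axle (height (world z) of roller above 0.088 m), for 0.1 s.
At the end, for the whole second after the job is handed in: The clip lies at rest in the catch pan, over 46 mm from the axle's centre line; the pick lies at rest in both notches of its rest, within 30 mm and 0.15 rad of how it lay; the roller stands upright (within 0.1 rad), at rest, on the tray's floor (all of step 2 and linear speed of each of clip, pick, roller below 0.02 m/s and x of pick in the frame of rest between -0.03 and 0.03 m and y of pick in the frame of rest between -0.008 and 0.008 m and z of pick in the frame of rest between 0.033 and 0.043 m and angle between the x axis of pick and the x axis of rest, either way round below 0.15 rad and x of roller in the frame of tray between -0.05 and 0.05 m and y of roller in the frame of tray between -0.05 and 0.05 m and z of roller in the frame of tray between 0 and 0.01 m and angle between roller's own z axis and vertical below 0.1 rad); the robot touches nothing.
It fails at once if the fingers touch the clip (contact force between the fingers and clip above 1 N).
It fails at once if the roller is dropped (falls faster than 0.5 m/s with the fingers off it) (linear speed of roller above 0.5 m/s and contact force between the fingers and roller below 0.3 N).
It fails at once if another thing on the table is moved by more than 30 mm (distance of any of tape_measure, caliper, ring_flange_0 from where it was at the start of the episode above 0.03 m).
It also fails if it takes over 72 s, if anything falls off the work surface, if the arm or the gripper's body presses on something with over 40 N, if the wrist force passes 120 N, or if a joint passes its speed limit or range.

## Robot

A 6-joint arm with a two-finger parallel gripper is mounted at the origin on the work surface; the furniture and walls round the work are solid. World frame = base frame: x ahead of the robot, y to its left, z up, the work surface at z = 0. Lengths are in m, angles in rad, forces in N, time in s.
With the tool pointing down it reaches from about 0.4 to 0.825 m from the base axis. Payload 7 kg.
Tool frame: the origin (TCP) lies midway between the tips of the shut fingers; the grasp point (between the pads) lies 19 mm behind it; z points along the fingers, y is the line along which they close (so a half turn about z gives the same grasp; the last joint's range is limited). The gripper opens to 85 mm and grips with 20 to 120 N. Pads are 22 mm wide; open, the fingers measure 114 mm over their backs; the gripper's body (76 mm by 85 mm) begins 54 mm behind the grasp point. The pads swing forward as they close: fully open they stand 13 mm farther back than shut.
Start: joints at [1.534, 0.359, 0.012, 0, -1.224, -0.288], TCP at [0.215, 0.64, 0.231] pointing down, gripper open.
Joint ranges: [-3.07, 3.07], [-1.43, 2.12], [-1.02, 1.25], [-3.03, 1.67], [-3.05, -0], [-3.03, 3.03]. Speed limits (rad/s): [2.39, 2.39, 3.01, 3.14, 3.14, 3.14].

## Interface

Orientations are given as a unit quaternion [x, y, z, w].
In Python, from rig import arm, fingers, solver, observe, cams, ticket gives the robot as it stands. The module is installed in compiled form; this text tells all that it offers. Calls block until the motion is done:
- arm.movep(position, orientation): joint-space move of the TCP to a pose.
- arm.movel(position, ori=None, v=0.15, guard=None): straight line of the TCP; ori=None keeps the orientation; v is the mean speed in m/s. With guard (N) it stops when the force on the tool has changed by that much, and returns True; else False.
- arm.goto_joints(angles): joint-space move.
- fingers.gripper_to(opening): finger opening in m; the grip force is fixed at half the most; returns when the fingers have stopped.
- arm.sleep(seconds).
- solver.ik(position, orientation): joint angles nearest the present ones, or None.
- observe(): the state.
- cams.capture(name): name is "side" or "top" or "wrist"; returns a dict with "color" (400x640x3 uint8, red, green, blue), "mtx" (3x3 intrinsics, pixels), "k1" (the pictures are not rectified: a ray, as slopes to the right and down, at radius r is drawn at 1 + k1 r^2 times it, then the intrinsics apply), "R" (3x3) and "t" (3): a world point X has camera coordinates R X + t. Camera axes: x right, y down, z forward; pixel columns grow to the right and rows downward; lengths in m; the calibration is good to about 2 mm. A picture is of the moment at which its call begins. There is no depth.
A pose or a line that the arm cannot do raises arm.MotionError and nothing moves.
- ticket.sign_off(): hands the job in; it is judged then, once.
The state is a dict: "t": time; "joint_positions": joint angles; "qd": joint speeds; "tau": joint torques, N m; "tcp_pos": TCP position; "orientation": TCP orientation; "wrist_force": force on the tool from outside, world axes, zero at the start; "wrist_torque": the same for the moment, N m; "opening": finger opening in m; "finger_force": force on a finger pad.
Only numpy, scipy, OpenCV 4.12 (cv2) and the standard library are available. Lean on these libraries where they do the work, as an engineer would, in place of code of your own. Each camera call takes 0.05 s, during which the arm holds its last target. There are 200 camera calls.

## Working session

There is one attempt and no reset: what is moved stays moved. The work goes in short steps, each a Python script; the robot and the scene stay as the last script left them, time stands still between calls to the robot, and variables do not carry over. Pictures are saved under pics/ and viewed, at most 10 in all, crops included, and the job is handed in when it is done.

```bash
mkdir -p pics; cat > h.py <<'E'
import numpy as np, cv2
from rig import arm, fingers, solver, observe, cams, ticket
def snap(name,f):
    c=cams.capture(name); cv2.imwrite(f'pics/{f}.png',c['color'][:,:,::-1]); 
    np.savez(f'pics/{f}.npz',**{k:c[k] for k in('color','mtx','k1','R','t')}); return c
def load(f): return np.load(f'pics/{f}.npz')
def ray(c,u,v):
    p=np.linalg.inv(c['mtx'])@[u,v,1]; d=p[:2]; rd=np.linalg.norm(d); r=rd
    for _ in range(30): r=rd/(1+float(c['k1'])*r*r)
    s=d*(r/rd if rd>0 else 1)
    return -c['R'].T@c['t'], c['R'].T@np.array([s[0],s[1],1])
def onz(c,u,v,z):
    o,d=ray(c,u,v); return o+d*(z-o[2])/d[2]
def proj(c,X):
    p=c['R']@np.asarray(X)+c['t']; s=p[:2]/p[2]; s=s*(1+float(c['k1'])*(s@s))
    return (c['mtx']@[s[0],s[1],1])[:2]
def down(yaw): # tool z down; tool y axis (closing line) at world angle yaw
    from scipy.spatial.transform import Rotation as Ro
    y=np.array([np.cos(yaw),np.sin(yaw),0]); z=np.array([0,0,-1.]); x=np.cross(y,z)
    return Ro.from_matrix(np.c_[x,y,z]).as_quat()
def crop(f,u0,v0,u1,v1,k):
    im=cv2.imread(f'pics/{f}.png')[v0:v1,u0:u1]; cv2.imwrite(f'pics/{f}_c{u0}_{v0}.png',cv2.resize(im,None,fx=k,fy=k,interpolation=cv2.INTER_CUBIC))
E
python3 - <<'E'
from h import *
a=snap('top','top0'); b=snap('side','side0')
im=np.vstack([cv2.imread('pics/top0.png')])
print(observe()['t'],observe()['orientation'],a['mtx'],a['k1'],a['R'],a['t'])
E
```

```text
0.1 [ 9.86832082e-01 -1.61746325e-01 -2.94189857e-05  7.52890198e-04] [[455.74348189   0.         320.49937059]
 [  0.         455.74348189 200.96357326]
 [  0.           0.           1.        ]] -0.051616396037103704 [[-0.00911693 -0.99995385 -0.00303066]
 [-0.99675932  0.00932996 -0.07989875]
 [ 0.07992334  0.00229241 -0.99679838]] [-0.05377852  0.50422205  1.5305319 ]
```

View pics/top0.png

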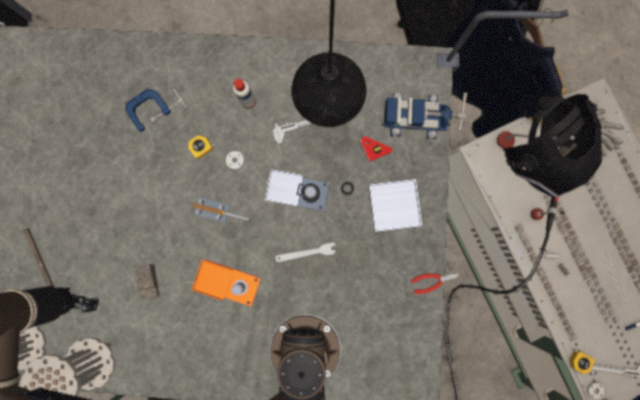

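View pics/side0.png

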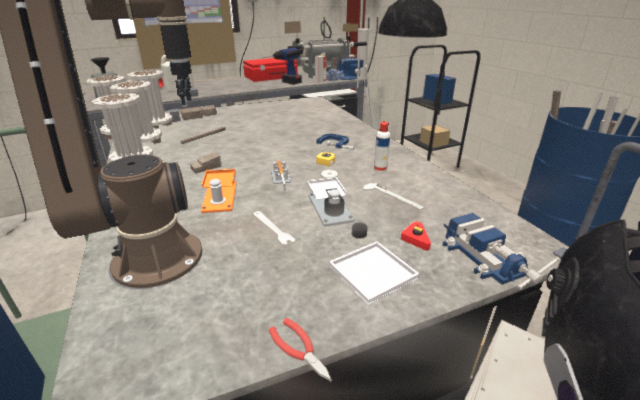

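The top view shows the grey fixture with its axle at about (311,192) and the pan to its left at about (284,188). The pick in its rest is at (215,210) with the hook at (247,218), and the tray is at (396,205). There are two black rings: the one on the axle at (311,192) is larger and is the roller, and the one at (347,188) is the smaller look-alike. The orange fixture at (226,283) is also a look-alike. I'll enlarge this to confirm.

```bash
python3 - <<'E'
from h import *
crop('top0',185,160,435,240,3.2)
E
```

```text
(no output)
```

View pics/top0_c185_160.png

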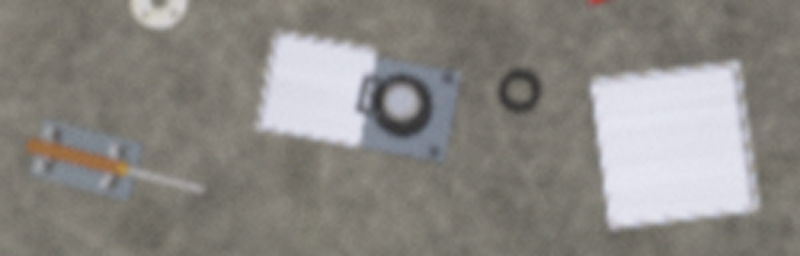

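The enlarged crop confirms it: the larger black ring is on the steel axle at crop (401,102), with the clip and its eye at (369,95). The small ring at (520,90) is the look-alike. The pick runs from (27,145) to (203,189), and the tray corners are visible.

```bash
python3 - <<'E'
from h import *
c=load('top0')
P=lambda u,v,z: onz(c,185+u/3.2-.35,160+v/3.2-.35,z)
for n,u,v,z in [('axle',401,102,.088),('ax_roller',401,103,.056),('eye',369,95,.077),('panTL',277,32,.063),('panBL',258,128,.063),('plTR',458,72,.012),('plBR',440,160,.012),
 ('hA',27,145,.046),('hB',127,169,.046),('tip',203,189,.042),('t1',590,78,.02),('t2',741,62,.02),('t3',760,210,.02),('t4',610,228,.02),('small',520,90,.02)]:
    print(n,P(u,v,z).round(4))
E
```

```text
axle [ 0.5294 -0.0245  0.088 ]
ax_roller [ 0.5316 -0.0237  0.056 ]
eye [0.5381 0.0085 0.077 ]
panTL [0.6064 0.1046 0.063 ]
panBL [0.5063 0.1243 0.063 ]
plTR [ 0.5689 -0.084   0.012 ]
plBR [ 0.4745 -0.0638  0.012 ]
hA [0.4922 0.3697 0.046 ]
hB [0.466  0.2639 0.046 ]
tip [0.4446 0.1846 0.042 ]
t1 [ 0.5602 -0.2246  0.02  ]
t2 [ 0.576  -0.3866  0.02  ]
t3 [ 0.4177 -0.4028  0.02  ]
t4 [ 0.4003 -0.243   0.02  ]
small [ 0.548  -0.1497  0.02  ]
```

```bash
python3 - <<'E'
from h import *
yp=-1.8225
for a in (yp+np.pi/2, yp-np.pi/2):
    for p in ([.479,.315,.17],[.5617,.139,.1],[.53,-.024,.1],[.4886,-.314,.1]):
        q=solver.ik(p,down(a)); print(round(a,2),p,None if q is None else np.round(q,2))
fingers.gripper_to(.085)
arm.movep([.479,.315,.20],down(yp+np.pi/2))
snap('wrist','w1'); snap('side','s1'); print(observe()['t'],observe()['tcp_pos'])
E
```

```text
-0.25 [0.479, 0.315, 0.17] [ 0.92  0.24 -0.3   0.   -1.03  1.97]
-0.25 [0.5617, 0.139, 0.1] [ 0.58  0.32 -0.37  0.   -0.88  2.31]
-0.25 [0.53, -0.024, 0.1] [ 0.32  0.25 -0.48  0.   -0.84  2.57]
-0.25 [0.4886, -0.314, 0.1] None
-3.39 [0.479, 0.315, 0.17] [ 0.92  0.24 -0.3   0.   -1.03 -1.17]
-3.39 [0.5617, 0.139, 0.1] [ 0.58  0.32 -0.37  0.   -0.88 -0.83]
-3.39 [0.53, -0.024, 0.1] [ 0.32  0.25 -0.48  0.   -0.84 -0.58]
-3.39 [0.4886, -0.314, 0.1] [-0.23  0.32 -0.37  0.   -0.88 -0.02]
2.3583 [0.47886432 0.31548116 0.2000208 ]
```

View pics/w1.png

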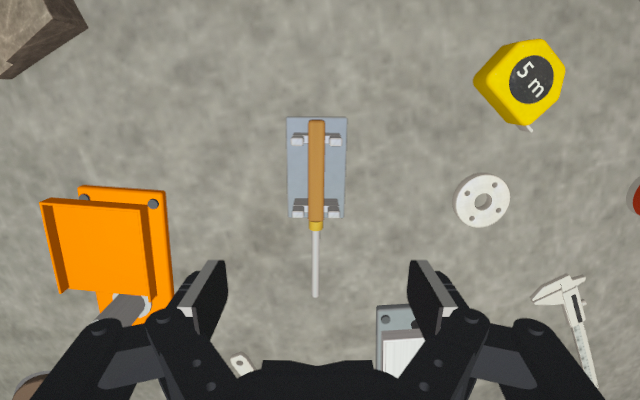

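The wrist view shows the pick clearly: handle end at (317,121), handle/ferrule joint at (316,222) and shank end at (316,297), square to the image. The rest base spans x 287 to 347 and y 116 to 218.

```bash
python3 - <<'E'
from h import *
c=load('w1')
A=onz(c,317,121,.046);B=onz(c,316,222,.046);T=onz(c,316,297,.042)
d=(T-A)[:2]; print(A,B,T,np.linalg.norm((B-A)[:2]),np.linalg.norm(d),np.arctan2(d[1],d[0]))
ba=onz(c,287,116.5,.006),onz(c,346.5,116.5,.006),onz(c,346,218,.006),onz(c,287,218,.006)
print(np.mean(ba,0)); 
print('fixplate corner-ish',[proj(c,p) for p in ([.479,.315,.2],)])
E
```

```text
[0.49406978 0.37109575 0.046     ] [0.46841206 0.27562176 0.046     ] [0.44540794 0.18683489 0.042     ] 0.09886152013169439 0.19057816777157663 -1.828993551635218
[0.4801141  0.31837873 0.006     ]
fixplate corner-ish [array([316.29554321, 263.67923537])]
```

```bash
python3 - <<'E'
from h import *
q=down(-1.827+np.pi/2)
g=np.array([.481,.3215])
fingers.gripper_to(.05)
arm.movep([*g,.10],q)
print(arm.movel([*g,.019],v=.1,guard=8))
fingers.gripper_to(0.0); o=observe(); print(o['t'],o['tcp_pos'],o['opening'],o['finger_force'])
arm.movel([*g,.15],v=.15)
np.save('grasp.npy',o['tcp_pos'])
# hover: tip above eye
f=1.376; dx=np.array([np.cos(f),np.sin(f)])
print(snap('wrist','w2')['t']); print(observe()['opening'],observe()['wrist_force'],observe()['t'])
E
```

```text
False
4.6417 [0.48130092 0.32184254 0.01971728] 0.014919434231428132 58.9747416973114
[-0.38363291  0.39519256  0.43899393]
0.015036407542000113 [-0.37557626  0.40536214 -1.06932986] 5.7167
```

View pics/w2.png

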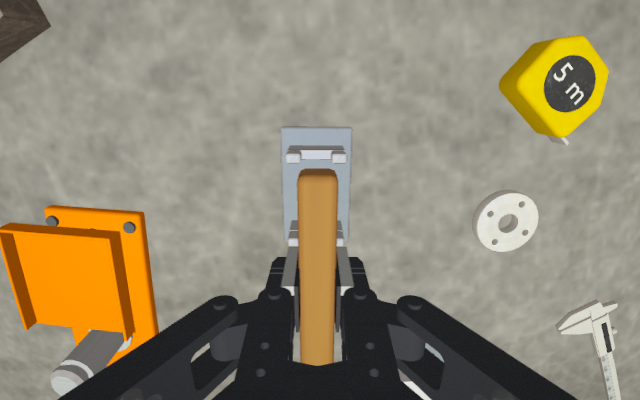

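```bash
python3 - <<'E'
from h import *
q=down(-1.827+np.pi/2)
c=load('w2'); o=observe(); E=onz(c,317,170,o['tcp_pos'][2]+.027); d=np.array([np.cos(-1.827),np.sin(-1.827)])
print('rear end along axis from tcp', (E-o['tcp_pos'])[:2]@d, (E-o['tcp_pos'])[:2]@[-d[1],d[0]])
f=1.376; ex=np.array([np.cos(f),np.sin(f)]); ey=np.array([-ex[1],ex[0]])
p=np.array([.5305,-.0242])-0.0*ex+.07*ey
arm.movep([*p,.25],q)
snap('wrist','w3'); snap('top','t3'); print(observe()['t'])
E
```

```text
rear end along axis from tcp -0.05438443432614057 0.0005215688710692864
7.125
```

View pics/w3.png

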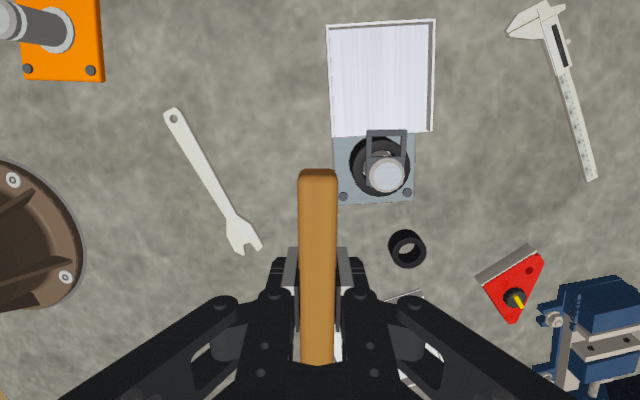

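The wrist view shows the axle top at about (387,175). The clip's outer bar runs from (367,130) to (407,130) with the eye below it around (387,145), and the pan is above. I'll enlarge this area.

```bash
python3 - <<'E'
from h import *
crop('w3',325,110,445,210,6)
E
```

```text
(no output)
```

View pics/w3_c325_110.png

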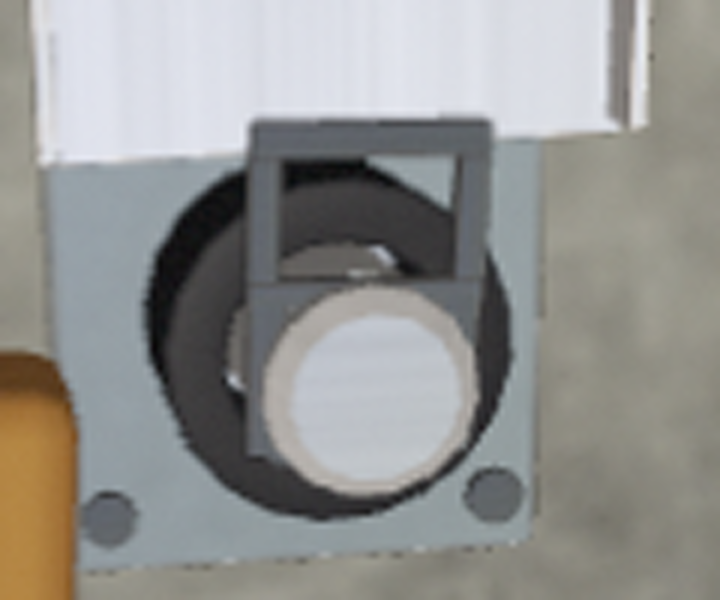

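```bash
python3 - <<'E'
from h import *
c=load('w3'); P=lambda u,v,z: onz(c,325+(u+.5)/6-.5,110+(v+.5)/6-.5,z)
for k in [('e',281,156),('e',463,156),('e',453,277),('e',277,277),('b',252,120),('b',492,120)]: print(k[0],P(k[1],k[2],.077).round(4))
eye=np.mean([P(*k,.077) for k in [(281,156),(463,156),(453,277),(277,277)]],0); print('eye',eye)
b=(P(492,120,.077)-P(252,120,.077))[:2]; print('clip yaw',np.arctan2(b[1],b[0])+np.pi/2)
b=(P(463,156,.077)-P(281,156,.077))[:2]; print('clip yaw',np.arctan2(b[1],b[0])+np.pi/2)
ax=P(372,392,.085); axi=P(376,397,.088);print('axle',ax,axi)
panL=[onz(c,331.5,136,.05),onz(c,328,25,.063),onz(c,436,19,.063),onz(c,433,131,.063)]
print(np.round(panL,4))
for i,j in((1,2),(3,2)):
  b=panL[j]-panL[i]; print(np.arctan2(b[1],b[0]),np.linalg.norm(b))
b=P(530,540,.012)-P(78,570,.012); print('plate',np.arctan2(b[1],b[0])+np.pi/2)
d=(eye-axi)[:2]; print('eye dir',np.arctan2(d[1],d[0]),np.linalg.norm(d))
# top view check
t=load('top0'); print(proj(t,eye),proj(t,axi))
E
```

```text
e [0.5249 0.0172 0.077 ]
e [0.5539 0.0098 0.077 ]
e [ 0.5487 -0.0095  0.077 ]
e [ 0.5202 -0.0022  0.077 ]
b [0.5216 0.0241 0.077 ]
b [0.5596 0.0144 0.077 ]
eye [0.53693659 0.00383522 0.077     ]
clip yaw 1.3204847334250702
clip yaw 1.3199636694367922
axle [ 0.530595  -0.0231198  0.085    ] [ 0.53060886 -0.02321939  0.088     ]
[[0.4873 0.0231 0.05  ]
 [0.509  0.126  0.063 ]
 [0.6088 0.1068 0.063 ]
 [0.5893 0.0038 0.063 ]]
-0.190590579564158 0.10160980187550545
1.3832107016154287 0.10478747944775756
plate 1.3840190936649344
eye dir 1.341038989741155 0.027784744545735207
[301.39681275 189.67081755] [309.5558609  191.17055909]
```

```bash
cat >> h.py <<'E'
PY=1.325-np.pi; PD=np.array([np.cos(PY),np.sin(PY)]); QP=down(PY+np.pi/2)
EYE=np.array([.5370,.0038]); LT=.1365
def tcp_for_tip(xy,ztip): return [*(np.asarray(xy)-LT*PD), ztip+.030-.019+.0007]
E
python3 - <<'E'
from h import *
arm.movep(tcp_for_tip(EYE,.095),QP)
s=snap('side','s4'); t=snap('top','t4'); print(observe()['t'])
L=[]
for f,c in(('s4',s),('t4',t)):
    u,v=proj(c,[*EYE,.095]).round().astype(int); print(f,proj(c,[*EYE,.095]),proj(c,[*EYE,.125]))
    im=cv2.imread(f'pics/{f}.png')[v-30:v+30,u-32:u+33]; L.append(cv2.resize(im,(390,360),interpolation=cv2.INTER_CUBIC)); print(u,v)
cv2.imwrite('pics/m4.png',np.hstack(L))
E
```

```text
8.15
s4 [331.45931374 185.33777183] [331.58867514 176.77617773]
331 185
t4 [301.15907325 189.07114588] [300.73150483 188.07194768]
301 189
```

View pics/m4.png

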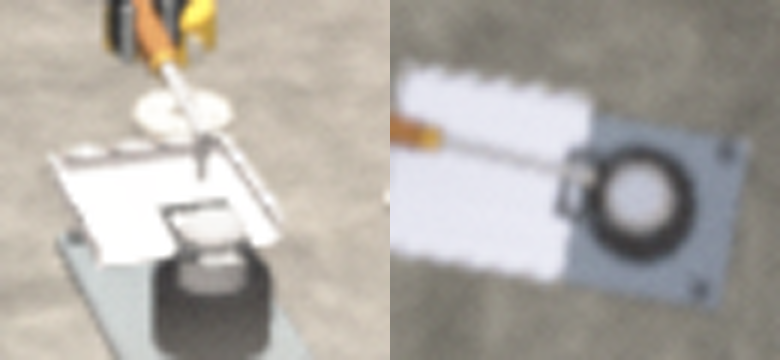

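The left (side) crop shows the hook hanging with its tip at crop (203,178), about 1 px to the right of prediction. The right (top) crop shows the shank end at (595,178), about 4 mm closer to the axle than assumed. I'll correct the tip offset to 140 mm, then descend guarded and start pulling.

```bash
sed -i 's/LT=.1365/LT=.1402/' h.py; python3 - <<'E'
from h import *
def st(s): o=observe(); print(s,round(o['t'],2),o['tcp_pos'].round(4) if hasattr(o['tcp_pos'],'round') else o['tcp_pos'],np.round(o['wrist_force'],2),np.round(o['wrist_torque'],2))
arm.movel(tcp_for_tip(EYE,.090),v=.05); st('hover')
hit=arm.movel(tcp_for_tip(EYE,.061),v=.04,guard=3); st(hit)
if not hit:
    hit=arm.movel(tcp_for_tip(EYE-.011*PD,.061),v=.02,guard=3); st(('pull',hit)); 
    f=observe()['wrist_force']; print('along pick axis', f[:2]@PD)
s=snap('side','s5'); u,v=proj(s,[*EYE,.075]).round().astype(int)
cv2.imwrite('pics/m5.png',cv2.resize(cv2.imread('pics/s5.png')[v-35:v+35,u-40:u+40],None,fx=7,fy=7,interpolation=cv2.INTER_CUBIC))
E
```

```text
hover 8.43 [0.5711 0.1396 0.1021] [-0.05 -0.29 -0.95] [0.06 0.   0.05]
False 9.3 [0.5713 0.1399 0.0729] [-0.78 -0.44 -1.38] [-0.03 -0.01 -0.05]
('pull', True) 9.68 [0.5716 0.1448 0.0721] [-0.14 -0.96 -0.02] [-0.39  0.11  0.03]
along pick axis 0.9673363904508989
```

View pics/m5.png

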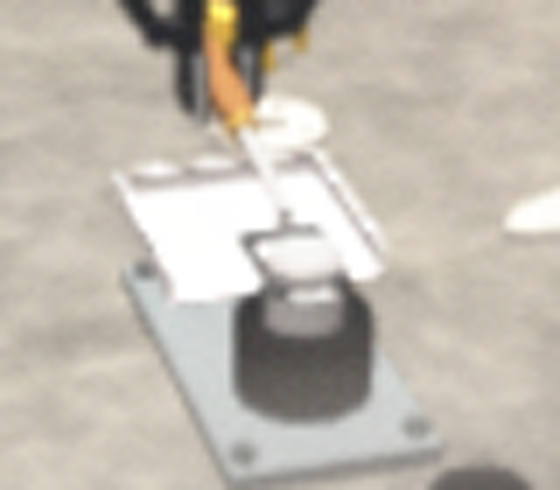

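The side crop shows the hook at crop (287,225), inside the clip's bar line and right at the axle head. The contact after 5 mm agrees, so I'll pull on.

```bash
python3 - <<'E'
from h import *
def st(s): o=observe(); print(s,round(o['t'],2),np.round(o['tcp_pos'],4),'Fax',round(float(np.array(o['wrist_force'][:2])@PD),2),'Fz',round(o['wrist_force'][2],2),np.round(o['wrist_torque'],2))
for x in (.008,.011,.014,.018):
    arm.movel(tcp_for_tip(EYE-x*PD,.061),v=.02); st(x)
s=snap('side','s6'); t=snap('top','t6'); u,v=proj(s,[*EYE,.075]).round().astype(int)
a=cv2.resize(cv2.imread('pics/s6.png')[v-30:v+30,u-32:u+33],(390,360),interpolation=cv2.INTER_CUBIC)
u,v=proj(t,[*EYE,.075]).round().astype(int)
b=cv2.resize(cv2.imread('pics/t6.png')[v-30:v+30,u-32:u+33],(390,360),interpolation=cv2.INTER_CUBIC)
cv2.imwrite('pics/m6.png',np.hstack([a,b]))
E
```

```text
0.008 10.06 [0.5719 0.1463 0.072 ] Fax 5.72 Fz -0.67 [-1.7   0.36  0.06]
0.011 10.36 [0.5725 0.149  0.0719] Fax 6.13 Fz -1.67 [-1.87  0.43  0.04]
0.014 10.66 [0.5739 0.1526 0.0723] Fax 3.49 Fz -1.11 [-1.4   0.42  0.02]
0.018 11.01 [0.5762 0.1582 0.0731] Fax 1.35 Fz -0.49 [-0.03 -0.04 -0.04]
```

View pics/m6.png

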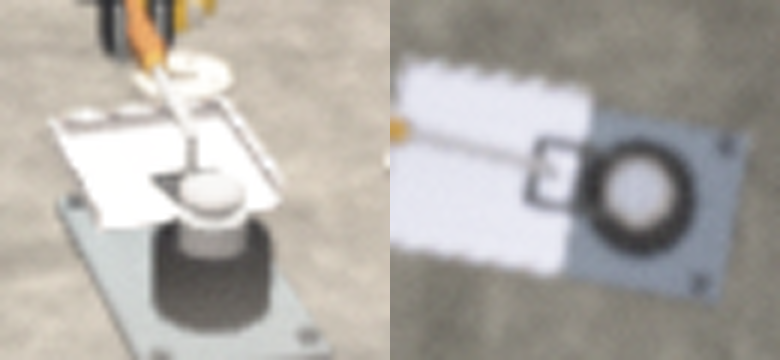

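The left crop hides part of the clip, but the right (top) crop shows its bar at x≈534, about 15 mm further out, with the hook still in the eye at (550,172). The clip has snapped free of its groove. I'll lower the hook and drag it on into the pan.

```bash
python3 - <<'E'
from h import *
def st(s): o=observe(); print(s,round(o['t'],2),np.round(o['tcp_pos'],4),'Fax',round(float(np.array(o['wrist_force'][:2])@PD),2),'Fz',round(o['wrist_force'][2],2),np.round(o['wrist_torque'],2))
arm.movel(tcp_for_tip(EYE-.025*PD,.061),v=.04); st(.025)
print(arm.movel(tcp_for_tip(EYE-.025*PD,.0525),v=.03,guard=3)); st('low')
z=observe()['tcp_pos'][2]-.0117
for x in (.034,.040,.048,.080):
    arm.movel(tcp_for_tip(EYE-x*PD,z),v=.04); st(x)
s=snap('side','s7'); t=snap('top','t7'); u,v=proj(s,[*EYE,.075]).round().astype(int)
a=cv2.resize(cv2.imread('pics/s7.png')[v-40:v+20,u-42:u+23],(390,360),interpolation=cv2.INTER_CUBIC)
u,v=proj(t,[*EYE,.075]).round().astype(int)
b=cv2.resize(cv2.imread('pics/t7.png')[v-30:v+30,u-42:u+23],(390,360),interpolation=cv2.INTER_CUBIC)
cv2.imwrite('pics/m7.png',np.hstack([a,b]))
E
```

```text
0.025 11.43 [0.5773 0.1645 0.0727] Fax 0.07 Fz -1.59 [0.05 0.06 0.03]
False
low 11.87 [0.5771 0.1638 0.0639] Fax 0.34 Fz -0.51 [ 0.03 -0.03 -0.03]
0.034 12.24 [0.5795 0.1732 0.0639] Fax 0.26 Fz -0.38 [-0.01 -0.02  0.03]
0.04 12.54 [0.5809 0.1789 0.0639] Fax 0.64 Fz -1.02 [-0.02 -0.03 -0.03]
0.048 12.89 [0.5829 0.1867 0.0638] Fax 0.17 Fz -1.25 [-0.    0.03  0.  ]
0.08 13.84 [0.5905 0.2173 0.0638] Fax 0.14 Fz -0.05 [-0.   -0.05  0.03]
```

View pics/m7.png

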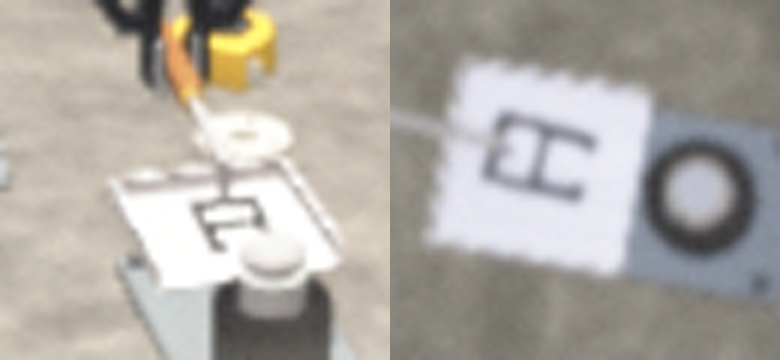

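The clip now lies flat in the pan: jaw ends at crop (593,165), about 58 mm clear of the axle. Next I'll unhook and return the pick.

```bash
python3 - <<'E'
from h import *
o=observe(); p=o['tcp_pos']
arm.movel([p[0],p[1],.13],v=.12)
g=np.load('grasp.npy'); q=down(-1.827+np.pi/2)
arm.movep([g[0],g[1],.11],q)
arm.movel([g[0],g[1],.04],v=.12)
print(arm.movel([g[0],g[1],.0195],v=.04,guard=6), observe()['wrist_force'],observe()['tcp_pos'])
fingers.gripper_to(.045)
arm.movel([g[0],g[1],.12],v=.12)
arm.movep([.479,.315,.20],q)
snap('wrist','w8'); snap('top','t8'); print(observe()['t'])
im=cv2.imread('pics/w8.png')[90:310,200:520]; a=cv2.resize(im,None,fx=1.6,fy=1.6)
b=cv2.resize(cv2.imread('pics/t8.png')[155:225,255:335],None,fx=5,fy=5,interpolation=cv2.INTER_CUBIC)[:,:280]
a=cv2.copyMakeBorder(a,0,0,0,0,0); b=cv2.resize(b,(280,a.shape[0])); cv2.imwrite('pics/m8.png',np.hstack([a,b]))
E
```

```text
True [-2.23017698 -0.78498402  5.4801016 ] [0.48098889 0.32163883 0.01973316]
18.4583
```

View pics/m8.png

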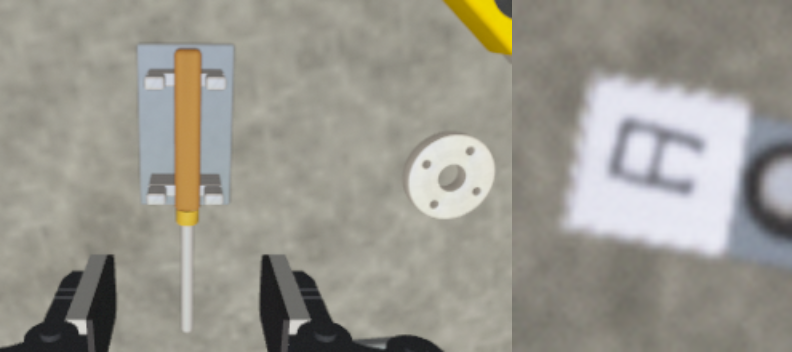

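The pick lies in both notches, with the shank straight at crop (187,270), and the clip rests in the pan. Next is the roller.

```bash
python3 - <<'E'
from h import *
q=down(1.383+np.pi/2-2*np.pi)
a=[.5305,-.0236]
arm.movep([.50,.15,.22],down(1.383+np.pi/2-2*np.pi)); 
fingers.gripper_to(.085)
arm.movep([*a,.16],q); snap('wrist','w9')
print(arm.movel([*a,.022],v=.1,guard=8),observe()['tcp_pos'],observe()['wrist_force'])
fingers.gripper_to(.0); o=observe(); print(o['t'],o['opening'],o['finger_force'],o['tcp_pos'],o['wrist_force'])
if o['opening']>.055:
    print(arm.movel([*a,.05],v=.05,guard=15)); o=observe(); print(o['opening'],o['finger_force'],o['wrist_force'],o['tcp_pos'])
    print(arm.movel([*a,.13],v=.08,guard=15)); o=observe(); print(o['t'],o['opening'],o['wrist_force'],o['tcp_pos'])
snap('side','s9'); crop('s9',270,120,430,240,5)
E
```

```text
False [ 0.53091691 -0.02349444  0.02254665] [ 0.05431643 -0.47575577  0.04397214]
24.025 0.06293395768010927 64.02785126119852 [ 0.53083987 -0.02356845  0.02309999] [-2.24679867  1.18911825  9.15277621]
False
0.06308077300197924 65.89181151241064 [-0.85598517 -0.57840244 -2.79542561] [ 0.53038681 -0.02360067  0.04999859]
False
25.8833 0.06302893745925842 [-0.50720157  0.33324375 -3.69584428] [ 0.53010089 -0.0236602   0.12940772]
```

View pics/s9_c270_120.png

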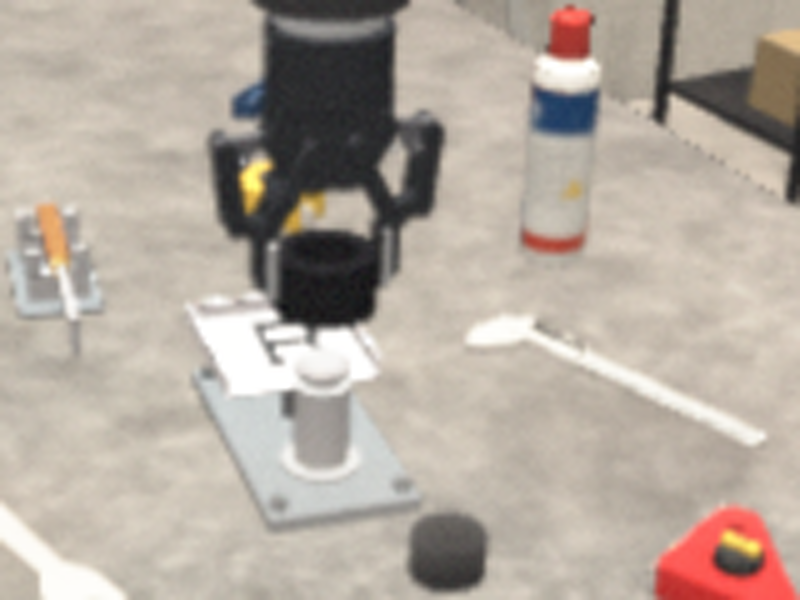

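The roller is clear of the axle and level in the fingers at crop (328,275). I'll place it in the tray.

```bash
python3 - <<'E'
from h import *
q=down(1.383+np.pi/2-2*np.pi); T=[.4886,-.3142]
arm.movel([.5301,-.0237,.16],v=.1)
arm.movep([*T,.13],q)
arm.movel([*T,.03],v=.1)
print(arm.movel([*T,.0085],v=.03,guard=4),observe()['tcp_pos'],observe()['wrist_force'],observe()['opening'])
fingers.gripper_to(.085)
arm.movel([*T,.16],v=.12); snap('wrist','w10')
arm.movep([.42,-.1,.25],q)
s=snap('side','s10');t=snap('top','t10'); print(observe()['t'])
a=cv2.resize(cv2.imread('pics/s10.png')[150:310,250:450],(400,320)); b=cv2.resize(cv2.imread('pics/t10.png')[170:240,270:440],(400,165)); b=cv2.copyMakeBorder(b,0,155,0,0,0)
cv2.imwrite('pics/m10.png',np.vstack([np.hstack([a,b])]))
E
```

```text
True [ 0.48840254 -0.31412114  0.01117022] [-1.59324677  0.97112489  5.87717374] 0.06276884186236877
32.1333
```

View pics/m10.png

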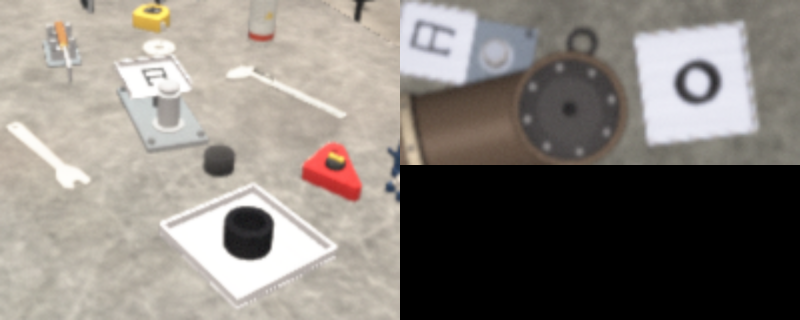

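The roller stands upright in the middle of the tray at crop (248,232). The clip is in the pan, the pick is in its rest and the arm is clear, so I'm handing the job in.

```bash
python3 -c "
from h import *
print(ticket.sign_off())"
```

```text
the job is handed in; nothing more can be done
None
```

The job is handed in (no verdict was returned): my last pictures show the clip in the pan, the pick in both notches of its rest and the roller upright in the tray, at about 32 s on the robot's clock.

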